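# Flip the stock tags of the lead seal bins

### The job

Each of the four seal bins on the stock board has a hinged metal tag standing in front of it: leaning back toward its bin, round boss up, the tag says full; leaning forward toward the robot, long bar up, it says reorder. With a fingertip, gently push over the tags that are wrong, so that the tags of the bins heaped with lead seals say full and the tags of the bins with only a couple of seals say reorder. Do not lift or shift the bins or anything else on the board.

Things in the scene. Friction and masses are not known exactly. Their poses are not given: they have to be found in the camera images.
- board: Flat plywood stock board, 310 mm deep x 500 mm wide x 15 mm thick, fixed on the desk. Origin on the desk surface under the middle of the row of tags; its x axis points from the tags to the bins (away from the robot), y along the row, z up. It reaches 105 mm in front of and 205 mm behind the hinge row.
- stand_a: Fixed grey tag stand on the board, 40 mm deep x 58 mm wide x 32 mm high, two cheeks carrying a hinged tag. Origin at the middle of its foot, on the board's top; x axis points to its bin, whose centre is 135 mm away along x. The four stands form a row at 85 mm pitch in an order that changes.
- hinge_a (a point): Middle of the hinge axis of tag a, 22 mm above the board's top (10 mm below the top of the stand's cheeks). Same axes as the stand.
- tag_a (a joint): Angle of tag a, a flat metal flap of 50 g, 46 mm wide, 60 mm from hinge to free edge, 3 mm thick, turning freely about the stand's y axis. 0 = upright; positive = leaning back to the bin (round boss face up, 'full'); negative = leaning forward to the robot (long bar face up, 'reorder'). It falls by its own weight from upright to the stop on either side, +0.55 or -0.55 rad; there its free edge is 31 mm from the hinge horizontally and 51 mm above it, with open space beneath.
- stand_b: Fixed grey tag stand on the board, 40 mm deep x 58 mm wide x 32 mm high, two cheeks carrying a hinged tag. Origin at the middle of its foot, on the board's top; x axis points to its bin, whose centre is 135 mm away along x. The four stands form a row at 85 mm pitch in an order that changes.
- hinge_b (a point): Middle of the hinge axis of tag b, 22 mm above the board's top (10 mm below the top of the stand's cheeks). Same axes as the stand.
- tag_b (a joint): Angle of tag b, a flat metal flap of 50 g, 46 mm wide, 60 mm from hinge to free edge, 3 mm thick, turning freely about the stand's y axis. 0 = upright; positive = leaning back to the bin (round boss face up, 'full'); negative = leaning forward to the robot (long bar face up, 'reorder'). It falls by its own weight from upright to the stop on either side, +0.55 or -0.55 rad; there its free edge is 31 mm from the hinge horizontally and 51 mm above it, with open space beneath.
- stand_c: Fixed grey tag stand on the board, 40 mm deep x 58 mm wide x 32 mm high, two cheeks carrying a hinged tag. Origin at the middle of its foot, on the board's top; x axis points to its bin, whose centre is 135 mm away along x. The four stands form a row at 85 mm pitch in an order that changes.
- hinge_c (a point): Middle of the hinge axis of tag c, 22 mm above the board's top (10 mm below the top of the stand's cheeks). Same axes as the stand.
- tag_c (a joint): Angle of tag c, a flat metal flap of 50 g, 46 mm wide, 60 mm from hinge to free edge, 3 mm thick, turning freely about the stand's y axis. 0 = upright; positive = leaning back to the bin (round boss face up, 'full'); negative = leaning forward to the robot (long bar face up, 'reorder'). It falls by its own weight from upright to the stop on either side, +0.55 or -0.55 rad; there its free edge is 31 mm from the hinge horizontally and 51 mm above it, with open space beneath.
- stand_d: Fixed grey tag stand on the board, 40 mm deep x 58 mm wide x 32 mm high, two cheeks carrying a hinged tag. Origin at the middle of its foot, on the board's top; x axis points to its bin, whose centre is 135 mm away along x. The four stands form a row at 85 mm pitch in an order that changes.
- hinge_d (a point): Middle of the hinge axis of tag d, 22 mm above the board's top (10 mm below the top of the stand's cheeks). Same axes as the stand.
- tag_d (a joint): Angle of tag d, a flat metal flap of 50 g, 46 mm wide, 60 mm from hinge to free edge, 3 mm thick, turning freely about the stand's y axis. 0 = upright; positive = leaning back to the bin (round boss face up, 'full'); negative = leaning forward to the robot (long bar face up, 'reorder'). It falls by its own weight from upright to the stop on either side, +0.55 or -0.55 rad; there its free edge is 31 mm from the hinge horizontally and 51 mm above it, with open space beneath.
- bin_full_1: Loose open black bin, 60 x 60 mm, 40 mm high, heaped to the rim with lead disc seals (full; the seals rise to about 46 mm). Origin at the centre of its underside, standing on the board 135 mm behind the hinge of its own tag; front wall 105 mm behind the hinge.
- bin_full_2: Loose open black bin, 60 x 60 mm, 40 mm high, heaped to the rim with lead disc seals (full; the seals rise to about 46 mm). Origin at the centre of its underside, standing on the board 135 mm behind the hinge of its own tag; front wall 105 mm behind the hinge.
- bin_low_1: Loose open black bin, 60 x 60 mm, 40 mm high, with only two lead disc seals on its floor (not full). Origin at the centre of its underside, standing on the board 135 mm behind the hinge of its own tag; front wall 105 mm behind the hinge.
- bin_low_2: Loose open black bin, 60 x 60 mm, 40 mm high, with only two lead disc seals on its floor (not full). Origin at the centre of its underside, standing on the board 135 mm behind the hinge of its own tag; front wall 105 mm behind the hinge.
- seal_1: Bystander: loose lead disc seal, 22 mm across, 6 mm thick, lying on the board in front of the row, between two tags. Origin at the centre of its underside.
- seal_2: Bystander: loose lead disc seal, 22 mm across, 6 mm thick, lying on the board in front of the row, between two tags. Origin at the centre of its underside.
- seal_3: Bystander: loose lead disc seal, 22 mm across, 6 mm thick, lying on the board in front of the row, between two tags. Origin at the centre of its underside.
- housing: Bystander: loose green plastic seal housing, 50 x 36 mm, 50 mm high, on the board at the left end of the row (robot's view). Origin at the centre of its underside.
- fuse_base: Bystander: loose white porcelain fuse base, 85 x 42 mm, 50 mm high, on the board at the right end of the row. Origin at the centre of its underside.
- terminal_bar: Bystander: loose copper terminal bar, 18 x 160 mm, 13 mm high, lying on the board behind the bins. Origin at the centre of its underside.
There are look-alikes about, which are no part of the job. Leave any blue look-alike of the bin_low_2 alone.

How it is judged:
At the end, for the whole second after the job is handed in: Every tag rests on the right stop: beyond +0.45 rad (leaning to the bin) in front of a full bin, below -0.45 rad (leaning to the robot) in front of a bin that is not full; each bin still stands behind its tag; no loose thing has moved more than 15 mm (((y of bin_full_1 in the frame of stand_a between -0.03 and 0.03 m and value of joint tag_a above 0.45 rad) or (y of bin_low_1 in the frame of stand_a between -0.03 and 0.03 m and value of joint tag_a below -0.45 rad)) and ((y of bin_full_1 in the frame of stand_b between -0.03 and 0.03 m and value of joint tag_b above 0.45 rad) or (y of bin_low_1 in the frame of stand_b between -0.03 and 0.03 m and value of joint tag_b below -0.45 rad)) and ((y of bin_full_2 in the frame of stand_c between -0.03 and 0.03 m and value of joint tag_c above 0.45 rad) or (y of bin_low_2 in the frame of stand_c between -0.03 and 0.03 m and value of joint tag_c below -0.45 rad)) and ((y of bin_full_2 in the frame of stand_d between -0.03 and 0.03 m and value of joint tag_d above 0.45 rad) or (y of bin_low_2 in the frame of stand_d between -0.03 and 0.03 m and value of joint tag_d below -0.45 rad))); the robot touches nothing.
It fails at once if a bin or any other loose thing is lifted, carried or shifted by more than 15 mm (distance of any of bin_full_1, bin_low_1, bin_full_2, bin_low_2, seal_1, seal_2, seal_3, housing, fuse_base, terminal_bar from where it was at the start of the episode above 0.015 m).
It fails at once if a tag or its stand is pressed or squeezed with more than 25 N (contact force between any of the fingers, the arm and stand_a above 25 N or contact force between any of the fingers, the arm and stand_b above 25 N or contact force between any of the fingers, the arm and stand_c above 25 N or contact force between any of the fingers, the arm and stand_d above 25 N).
It also fails if it takes over 38 s, if anything falls off the work surface, if the arm or the gripper's body presses on something with over 40 N, if the wrist force passes 120 N, or if a joint passes its speed limit or range.

### The arm

A 6-joint arm with a two-finger parallel gripper is mounted at the origin on the work surface. World frame = base frame: x ahead of the robot, y to its left, z up, the work surface at z = 0. Lengths are in m, angles in rad, forces in N, time in s.
With the tool pointing down it reaches from about 0.275 to 0.825 m from the base axis. Payload 4.9 kg.
Tool frame: the origin (TCP) lies midway between the tips of the shut fingers; the grasp point (between the pads) lies 19 mm behind it; z points along the fingers, y is the direction in which the jaws open and shut (so a half turn about z gives the same grasp; the last joint's range is limited). The gripper opens to 85 mm and grips with 20 to 120 N. Pads are 22 mm wide; open, the fingers measure 114 mm over their backs; the gripper's body (76 mm by 85 mm) begins 54 mm behind the grasp point. The pads swing forward as they close: fully open they stand 13 mm farther back than shut.
Start: joints at [-1.388, 0.326, -0.193, 1.052, 0, 1.437], TCP at [0.171, -0.523, 0.231] pointing down, gripper open.
Joint ranges: [-2.65, 2.65], [-0.97, 1.79], [-1.3, 1.35], [-1.93, 2.1], [-1.47, 1.37], [-3.14, 3.14]. Speed limits (rad/s): [2.57, 2.57, 3.14, 3.14, 3.14, 3.14].

### API

Orientations are given as a unit quaternion [x, y, z, w].
In Python, from workcell import ctrl gives the robot as it stands.
- The arm moves only by the tool jog_arm, never from a script. Its argument "moves" is a list of rows, each a list of 7 numbers: the shift along the tool's x, y, z in units of 2 cm (1.0 is 2 cm), then the turn, a rotation vector about the tool's x, y, z in units of 0.08 rad (1.0 is 0.08 rad), then the opening, from -1 (shut) to 1 (fully open). In form: [[x, y, z, wx, wy, wz, fingers], ...]. A call has 1 to 20 rows; each row shifts and turns the commanded pose from where the row before left it, along the tool's axes as they then stand; what a row does not reach is not made up. A row lasts 1/12 s, in which the tool goes at most 41.7 mm and 7.16 degrees, less where a joint would pass 70% of its speed; a pose out of reach is approached as far as the arm can. A call with a number of a shift or a turn outside -1 to 1 is refused whole. A call with a gripper value outside its range is refused whole. The fingers move at their own pace and stop on an object; "grip_force" is the grip in N (left out, the last holds). Time passes only in rows, so rows that do not move let the fingers close. It gives the time, the measured TCP pose, the force and the opening at its end, in the units of the state.
- ctrl.get_state(): the state, without advancing time (a new reading comes with each control period).
- ctrl.camera(name): name is "scene" or "top"; returns a dict with "pixels" (384x512x3 uint8, red, green, blue), "z_map" (384x512 float32, m along the optical axis (not along the pixel's ray), 0 where there is no reading), "camera_matrix" (3x3 intrinsics, pixels), "R" (3x3) and "t" (3): a world point X has camera coordinates R X + t. Camera axes: x right, y down, z forward; pixel columns grow to the right and rows downward; lengths in m; the calibration is good to about 2 mm. A picture is of the moment at which its call begins.
- ctrl.sign_off(): hands the job in, once; it reports no verdict.
Trained networks look in a picture, given as the dict that the camera call returned (one of the last four; its "shot" number tells which), for a name from the list of things; names that differ only in an ending like _2 or _b are one class to them, and where a whole thing is asked for, a point or a joint stands for the part that bears it (a point fixed in the world has none). Each returns a list of dicts, best first, with "confidence" (0 to 1); they miss things now and then, are a little off and sometimes report something else, mostly with a low value. They report only what shows in the picture. A call takes as long as a camera call. They do not tell look-alikes from the thing itself.
- ctrl.spot_in(query, picture): "rect" ([left, top, right, bottom] in pixels, round what is visible of it).
- ctrl.outline_of(query, picture): "pixels" (384x512 bool, what is visible of it) and "rect" ([left, top, right, bottom] in pixels, round what is visible of it).
The state is a dict: "clock": time; "joint_positions": joint angles; "joint_vel": joint speeds; "joint_efforts": joint torques, N m; "tool_pos": TCP position; "tool_rot": TCP orientation; "wrist_force": force on the tool from outside, world axes, zero at the start; "ft_torque": the same for the moment, N m; "opening": finger opening in m.
Only numpy, scipy, OpenCV 4.12 (cv2) and the standard library are available. Lean on these libraries where they do the work, as an engineer would, in place of code of your own. Each camera call takes 0.05 s, during which the arm holds its last target. There are 200 camera calls.

## Working session

There is one attempt and no reset: what is moved stays moved. The work goes in short steps, Python scripts to look and compute and a tool call to move; the robot and the scene stay as the last step left them, time stands still between calls to the robot, and variables do not carry over. Pictures are saved under pics/ and viewed, about 8 in all and at most 12, crops included, and the job is handed in when it is done.

Besides the shell and the picture viewer there is one more tool, called after ">>>" by a JSON object that holds its "op" and its "data", one argument or row to a line. jog_arm: Moves the arm, as the interface text tells. Shifts and turns lie within -1 to 1; 1 stands for 2 cm of shift or 0.08 rad of turn. Its arguments: {"type":"object","properties":{"moves":{"type":"array"},"grip_force":{"type":"number"}},"required":["moves"]}

```bash
mkdir -p pics; cat > h.py <<'E'
import numpy as np, cv2
from workcell import ctrl
def world(c,m=None):
    z=c["z_map"];K=c["camera_matrix"];v,u=np.indices(z.shape)
    P=np.stack([(u-K[0,2])/K[0,0]*z,(v-K[1,2])/K[1,1]*z,z],-1)
    W=(P-c["t"])@c["R"]; W[z==0]=np.nan
    return W
def save(c,n): cv2.imwrite(f"pics/{n}.png",c["pixels"][:,:,::-1])
E
python3 - <<'E'
from h import *
s=ctrl.get_state();print(s["clock"],s["tool_pos"],s["tool_rot"],s["opening"])
for n in("top","scene"):
    c=ctrl.camera(n);save(c,n+"0");W=world(c)
    np.savez(f"{n}0.npz",W=W,px=c["pixels"])
    for q in("stand_a","tag_a","bin_full_1","bin_low_1","board","seal_1","housing","fuse_base"):
        for d in ctrl.outline_of(q,c):
            w=W[d["pixels"]];w=w[~np.isnan(w[:,0])]
            if len(w): print(n,q,round(d["confidence"],2),np.round(d["rect"]),np.round(np.median(w,0),3),np.round(np.percentile(w,2,axis=0),3),np.round(np.percentile(w,98,axis=0),3))
E
```

```text
0.0 [ 0.17124897 -0.52204782  0.23051615] [ 9.87479158e-01  1.57747200e-01 -1.32021051e-05 -8.56252291e-04] 0.08544891243166787
top stand_a 0.95 [186. 204. 220. 235.] [0.546 0.121 0.049] [0.521 0.092 0.019] [0.57  0.148 0.09 ]
top stand_a 0.77 [278. 216. 310. 242.] [ 0.528 -0.048  0.048] [ 0.504 -0.077  0.018] [ 0.553 -0.02   0.09 ]
top stand_a 0.72 [322. 206. 360. 235.] [ 0.538 -0.133  0.048] [ 0.514 -0.162  0.018] [ 0.563 -0.105  0.089]
top stand_a 0.58 [234. 214. 263. 240.] [0.53  0.037 0.049] [0.506 0.01  0.017] [0.556 0.064 0.089]
top stand_a 0.27 [271. 260. 276. 274.] [ 0.459 -0.011  0.022] [ 0.449 -0.021  0.02 ] [ 0.468 -0.002  0.023]
top tag_a 0.96 [188. 205. 214. 223.] [0.556 0.121 0.07 ] [0.54  0.099 0.041] [0.572 0.142 0.09 ]
top tag_a 0.84 [324. 203. 356. 228.] [ 0.549 -0.133  0.069] [ 0.533 -0.156  0.041] [ 0.564 -0.112  0.09 ]
top tag_a 0.84 [238. 223. 263. 241.] [0.52  0.036 0.072] [0.505 0.014 0.042] [0.537 0.058 0.09 ]
top tag_a 0.81 [281. 222. 310. 245.] [ 0.519 -0.048  0.07 ] [ 0.506 -0.069  0.043] [ 0.534 -0.027  0.09 ]
top bin_full_1 0.78 [317. 138. 355. 175.] [ 
[... 3165 characters left out ...]
 313. 260.] [0.673 0.117 0.036] [0.647 0.088 0.015] [0.707 0.147 0.055]
scene bin_low_1 0.39 [177. 197. 225. 242.] [ 0.689 -0.047  0.05 ] [ 0.643 -0.083  0.014] [ 0.703 -0.022  0.059]
scene board 0.59 [ 88. 149. 367. 297.] [0.661 0.066 0.014] [ 0.443 -0.249  0.002] [0.747 0.236 0.016]
scene housing 0.95 [333. 195. 355. 232.] [0.603 0.203 0.044] [0.505 0.186 0.014] [0.606 0.22  0.065]
scene housing 0.31 [289. 178. 321. 209.] [0.553 0.12  0.038] [0.523 0.092 0.015] [0.573 0.148 0.087]
scene housing 0.21 [254. 156. 282. 184.] [0.523 0.036 0.064] [0.509 0.014 0.041] [0.538 0.058 0.087]
scene fuse_base 0.79 [125. 165. 163. 201.] [ 0.612 -0.211  0.042] [ 0.557 -0.236  0.02 ] [ 0.636 -0.198  0.064]
```

```bash
python3 - <<'E'
from h import *
a=cv2.imread("pics/top0.png")
cv2.imwrite("pics/top0c.png",cv2.resize(a[60:360,130:410],None,fx=2,fy=2,interpolation=cv2.INTER_CUBIC))
d=np.load("top0.npz");W=d["W"]
from scipy.ndimage import label
# per tag: angle via plane fit points; cheek extents
for y,n in((.121,'1'),(.037,'2'),(-.048,'3'),(-.133,'4')):
    m=(abs(W[...,1]-y)<.018)&(W[...,2]>.05)&(W[...,2]<.095)&(W[...,0]>.48)&(W[...,0]<.6)
    w=W[m];p=np.polyfit(w[:,2],w[:,0],1);print(n,"slope dx/dz",p[0].round(3),"x at z.037",np.polyval(p,.037).round(4),"x at top .088",np.polyval(p,.088).round(4),"ymid",w[:,1].mean().round(4))
E
```

```text
1 slope dx/dz 0.631 x at z.037 0.536 x at top .088 0.5682 ymid 0.1212
2 slope dx/dz -0.644 x at z.037 0.5409 x at top .088 0.5081 ymid 0.037
3 slope dx/dz -0.622 x at z.037 0.538 x at top .088 0.5063 ymid -0.0479
4 slope dx/dz 0.641 x at z.037 0.5292 x at top .088 0.5618 ymid -0.1329
```

View pics/top0c.png

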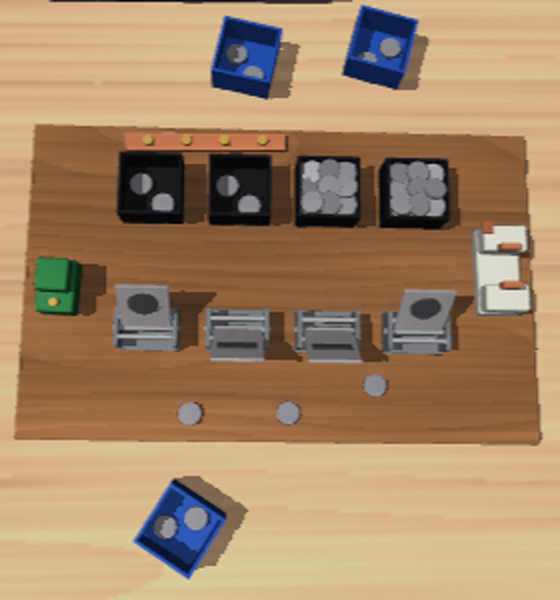

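Top view, robot side at the bottom of the crop (600 px tall):
- **Tag 1:** far left at (142,305), y≈+0.121. Boss up, but its bin at (150,188) is low, so it is wrong.
- **Tag 2:** at (237,340), bar up with a low bin, so it is right.
- **Tag 3:** at (330,340), y≈-0.048. Bar up, but its bin at (328,190) is full, so it is wrong.
- **Tag 4:** at (425,310), boss up with a full bin, so it is right.

The three blue bins are off the board and stay untouched. I'll start with tag 3.

>>> {"op": "jog_arm", "data": {
  "moves": [
    [0, 0, 0, 0, 0, 1, -1],
    [0, 0, 0, 0, 0, 1, -1],
    [0, 0, 0, 0, 0, 1, -1],
    [0, 0, 0, 0, 0, 0.96, -1],
    [0.6, -1, 0, 0, 0, 0, -1],
    [0.6, -1, 0, 0, 0, 0, -1],
    [0.6, -1, 0, 0, 0, 0, -1],
    [0.6, -1, 0, 0, 0, 0, -1],
    [0.6, -1, 0, 0, 0, 0, -1],
    [0.6, -1, 0, 0, 0, 0, -1],
    [0.6, -1, 0, 0, 0, 0, -1],
    [0.6, -1, 0, 0, 0, 0, -1],
    [0.6, -1, 0, 0, 0, 0, -1],
    [0.6, -1, 0, 0, 0, 0, -1],
    [0.6, -1, 0, 0, 0, 0, -1],
    [0.6, -1, 0, 0, 0, 0, -1],
    [0, 0, 0, 0, 0, 0, -1]
  ]
}}

```text
clock: 2.32
tool_pos: [0.3164, -0.2796, 0.2314]
tool_rot: [1.0, 0.002, 0.0, -0.001]
wrist_force: [0.6, 0.2, -0.2]
opening: 0.0001
```

>>> {"op": "jog_arm", "data": {
  "moves": [
    [0.6, -0.97, 0, 0, 0, 0, -1],
    [0.6, -0.97, 0, 0, 0, 0, -1],
    [0.6, -0.97, 0, 0, 0, 0, -1],
    [0.6, -0.97, 0, 0, 0, 0, -1],
    [0.6, -0.97, 0, 0, 0, 0, -1],
    [0.6, -0.97, 0, 0, 0, 0, -1],
    [0.6, -0.97, 0, 0, 0, 0, -1],
    [0.6, -0.97, 0, 0, 0, 0, -1],
    [0.6, -0.97, 0, 0, 0, 0, -1],
    [0.6, -0.97, 0, 0, 0, 0, -1],
    [0.6, -0.97, 0, 0, 0, 0, -1],
    [0.6, -0.97, 0, 0, 0, 0, -1],
    [0, 0, 0, 0, 0, 0, -1],
    [0, 0, 1, 0, 0, 0, -1],
    [0, 0, 1, 0, 0, 0, -1],
    [0, 0, 1, 0, 0, 0, -1],
    [0, 0, 1, 0, 0, 0, -1],
    [0, 0, 1, 0, 0, 0, -1],
    [0, 0, 1, 0, 0, 0, -1],
    [0, 0, 0, 0, 0, 0, -1]
  ]
}}

```text
clock: 3.98
tool_pos: [0.4566, -0.05, 0.1083]
tool_rot: [1.0, -0.0, -0.003, -0.001]
wrist_force: [-1.2, 0.2, -0.4]
opening: 0.0001
```

>>> {"op": "jog_arm", "data": {
  "moves": [
    [0, 0, 1, 0, 0, 0, -1],
    [0, 0, 0.9, 0, 0, 0, -1],
    [0, 0, 0, 0, 0, 0, -1],
    [0.3, 0, 0, 0, 0, 0, -1],
    [0.3, 0, 0, 0, 0, 0, -1],
    [0.3, 0, 0, 0, 0, 0, -1],
    [0.3, 0, 0, 0, 0, 0, -1],
    [0.3, 0, 0, 0, 0, 0, -1],
    [0.3, 0, 0, 0, 0, 0, -1],
    [0.3, 0, 0, 0, 0, 0, -1],
    [0.3, 0, 0, 0, 0, 0, -1],
    [0.3, 0, 0, 0, 0, 0, -1],
    [0.3, 0, 0, 0, 0, 0, -1],
    [0.3, 0, 0, 0, 0, 0, -1],
    [0.3, 0, 0, 0, 0, 0, -1],
    [0.3, 0, 0, 0, 0, 0, -1],
    [0, 0, 0, 0, 0, 0, -1],
    [0, 0, 0, 0, 0, 0, -1]
  ]
}}

```text
clock: 5.48
tool_pos: [0.5376, -0.0499, 0.0732]
tool_rot: [1.0, 0.0, -0.0, -0.0]
wrist_force: [-0.5, -1.0, 0.2]
opening: 0.0002
```

```bash
cat > tags.py <<'E'
from h import *
import sys
c=ctrl.camera(sys.argv[2] if len(sys.argv)>2 else "top");save(c,sys.argv[1]);W=world(c);s=ctrl.get_state();print(s["clock"],s["tool_pos"],s["wrist_force"])
for y in(.121,.037,-.048,-.133):
    m=(abs(W[...,1]-y)<.018)&(W[...,2]>.053)&(W[...,2]<.1)&(W[...,0]>.48)&(W[...,0]<.6)
    w=W[m]
    if len(w)>20: p=np.polyfit(w[:,2],w[:,0],1);print(y,len(w),"angle",np.arctan(p[0]).round(2),"top x",np.polyval(p,.088).round(4))
    else: print(y,len(w))
E
python3 tags.py t1 scene
python3 -c "
import cv2;a=cv2.imread('pics/t1.png');cv2.imwrite('pics/t1c.png',cv2.resize(a[90:330,80:380],None,fx=2,fy=2))"
```

```text
5.5333 [ 0.53716358 -0.04977246  0.07313079] [1.06222955 0.54861364 0.13026079]
0.121 177 angle 0.51 top x 0.5736
0.037 330 angle -0.54 top x 0.5091
-0.048 292 angle -0.21 top x 0.5525
-0.133 141 angle 0.51 top x 0.5676
```

View pics/t1c.png

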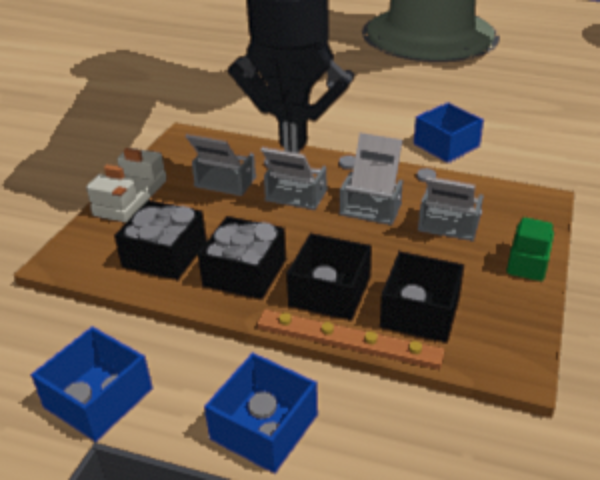

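The scene view shows tag 3 at (285,165) now leaning toward its full bin. The other tags are unchanged. Next I'll go behind tag 1.

>>> {"op": "jog_arm", "data": {
  "moves": [
    [-1, 0, 0, 0, 0, 0, -1],
    [0, 0, -1, 0, 0, 0, -1],
    [0, 0, -1, 0, 0, 0, -1],
    [0, 0, -1, 0, 0, 0, -1],
    [0, 0, -1, 0, 0, 0, -1],
    [0.5, -0.95, 0, 0, 0, 0, -1],
    [0.5, -0.95, 0, 0, 0, 0, -1],
    [0.5, -0.95, 0, 0, 0, 0, -1],
    [0.5, -0.95, 0, 0, 0, 0, -1],
    [0.5, -0.95, 0, 0, 0, 0, -1],
    [0.5, -0.95, 0, 0, 0, 0, -1],
    [0.5, -0.95, 0, 0, 0, 0, -1],
    [0.5, -0.95, 0, 0, 0, 0, -1],
    [0.5, -0.95, 0, 0, 0, 0, -1],
    [0, 0, 0, 0, 0, 0, -1],
    [0, 0, 0, 0, 0, 0, -1]
  ]
}}

```text
clock: 6.87
tool_pos: [0.6068, 0.1002, 0.1532]
tool_rot: [1.0, 0.018, -0.001, -0.008]
wrist_force: [-0.2, 0.5, -0.3]
opening: 0.0003
```

>>> {"op": "jog_arm", "data": {
  "moves": [
    [0, 0, 0, 0, 0, 0, -1],
    [0, 0, 0, 0, 0, 0, -1],
    [0, 0, 0, 0, 0, 0, -1]
  ]
}}

```text
clock: 7.12
tool_pos: [0.6067, 0.0995, 0.1536]
tool_rot: [1.0, 0.018, -0.0, -0.008]
wrist_force: [-0.4, 0.5, 0.5]
opening: -0.0002
```

```bash
python3 -c "
from workcell import ctrl
print(ctrl.get_state()['joint_positions'])"
```

```text
[ 0.03417122  0.50172633 -0.12850103  0.94111155  0.01694408  3.14058542]
```

Joint 6 is at its limit, so I'll yaw the tool back a little.

>>> {"op": "jog_arm", "data": {
  "moves": [
    [0, 0, 0, 0, 0, -1, -1],
    [0, 0, 0, 0, 0, -1, -1],
    [0, 0, 0, 0, 0, -1, -1],
    [0, 0, 0, 0, 0, -1, -1],
    [0, 0, 0, 0, 0, 0, -1],
    [0, 0, 0, 0, 0, 0, -1]
  ]
}}

```text
clock: 7.62
tool_pos: [0.6071, 0.0998, 0.1537]
tool_rot: [0.984, 0.176, 0.001, -0.008]
wrist_force: [0.3, -0.1, -0.5]
opening: 0.0001
```

>>> {"op": "jog_arm", "data": {
  "moves": [
    [0.18, -0.49, 0, 0, 0, 0, -1],
    [0.18, -0.49, 0, 0, 0, 0, -1],
    [0, 0, 0, 0, 0, 0, -1],
    [0, 0, 0.8, 0, 0, 0, -1],
    [0, 0, 0, 0, 0, 0, -1],
    [0, 0, 0, 0, 0, 0, -1]
  ]
}}

```text
clock: 8.12
tool_pos: [0.6063, 0.1217, 0.1372]
tool_rot: [0.984, 0.177, 0.0, -0.009]
wrist_force: [-0.0, -0.2, -0.0]
opening: 0.0001
```

>>> {"op": "jog_arm", "data": {
  "moves": [
    [0, 0, 0.8, 0, 0, 0, -1],
    [0, 0, 0.8, 0, 0, 0, -1],
    [0, 0, 0.8, 0, 0, 0, -1],
    [0, 0, 0.8, 0, 0, 0, -1],
    [0, 0, 0, 0, 0, 0, -1],
    [-0.28, -0.1, 0, 0, 0, 0, -1],
    [-0.28, -0.1, 0, 0, 0, 0, -1],
    [-0.28, -0.1, 0, 0, 0, 0, -1],
    [-0.28, -0.1, 0, 0, 0, 0, -1],
    [-0.28, -0.1, 0, 0, 0, 0, -1],
    [-0.28, -0.1, 0, 0, 0, 0, -1],
    [-0.28, -0.1, 0, 0, 0, 0, -1],
    [-0.28, -0.1, 0, 0, 0, 0, -1],
    [-0.28, -0.1, 0, 0, 0, 0, -1],
    [-0.28, -0.1, 0, 0, 0, 0, -1],
    [-0.28, -0.1, 0, 0, 0, 0, -1],
    [0, 0, 0, 0, 0, 0, -1],
    [0, 0, 0, 0, 0, 0, -1],
    [0, 0, 0, 0, 0, 0, -1]
  ]
}}

```text
clock: 9.7
tool_pos: [0.5421, 0.1216, 0.074]
tool_rot: [0.984, 0.177, 0.001, -0.008]
wrist_force: [0.1, -0.7, -0.5]
opening: 0.0002
```

```bash
python3 tags.py t2 scene
python3 -c "
import cv2;a=cv2.imread('pics/t2.png');cv2.imwrite('pics/t2c.png',cv2.resize(a[90:330,80:380],None,fx=2,fy=2))"
```

```text
9.75 [0.54216161 0.1215353  0.07402897] [-0.04246356 -0.65845806 -0.2854639 ]
0.121 274 angle 0.53 top x 0.5461
0.037 329 angle -0.55 top x 0.5087
-0.048 150 angle 0.5 top x 0.5695
-0.133 142 angle 0.51 top x 0.5675
```

View pics/t2c.png

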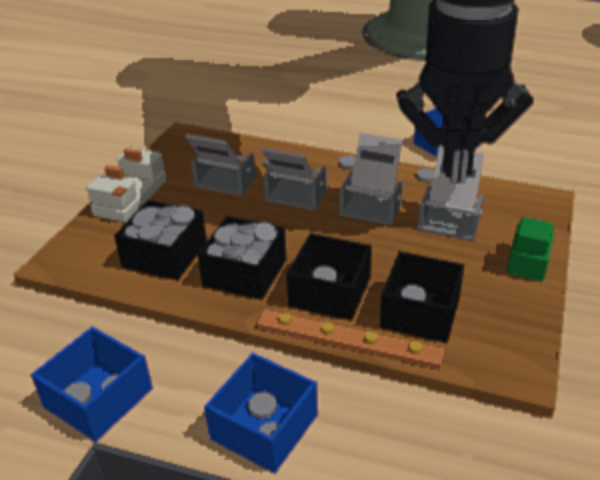

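Tag 1 at (460,180) now leans forward, with the finger behind it. I'll back off and rise clear.

>>> {"op": "jog_arm", "data": {
  "moves": [
    [0.5, 0.18, 0, 0, 0, 0, -1],
    [0.5, 0.18, 0, 0, 0, 0, -1],
    [0, 0, -1, 0, 0, 0, -1],
    [0, 0, -1, 0, 0, 0, -1],
    [0, 0, -1, 0, 0, 0, -1],
    [0, 0, -1, 0, 0, 0, -1],
    [0, 0, -1, 0, 0, 0, -1],
    [0, 0, -1, 0, 0, 0, -1],
    [0, 0, -1, 0, 0, 0, -1],
    [0, 0, -1, 0, 0, 0, -1],
    [0, 0, 0, 0, 0, 0, -1],
    [0, 0, 0, 0, 0, 0, -1]
  ]
}}

```text
clock: 10.75
tool_pos: [0.5642, 0.1191, 0.235]
tool_rot: [0.984, 0.177, 0.003, -0.008]
wrist_force: [0.4, -0.9, 0.4]
opening: 0.0002
```

```bash
python3 tags.py t3 scene; python3 tags.py t4 top
python3 -c "
import cv2,numpy as np;a=cv2.imread('pics/t3.png');b=cv2.imread('pics/t4.png');cv2.imwrite('pics/t3c.png',np.hstack([cv2.resize(x,(400,300)) for x in (a,b)]))"
```

```text
10.8 [0.56332045 0.11900677 0.23369829] [ 0.46121928  1.19871204 -0.21660852]
0.121 359 angle -0.56 top x 0.5108
0.037 332 angle -0.55 top x 0.5091
-0.048 149 angle 0.51 top x 0.5696
-0.133 141 angle 0.51 top x 0.5677
10.85 [0.56272731 0.11898502 0.23295608] [ 0.43343727 -0.47603031 -0.29843941]
0.121 270 angle -0.57 top x 0.5104
0.037 268 angle -0.58 top x 0.508
-0.048 327 angle 0.57 top x 0.5641
-0.133 313 angle 0.56 top x 0.5617
```

View pics/t3c.png

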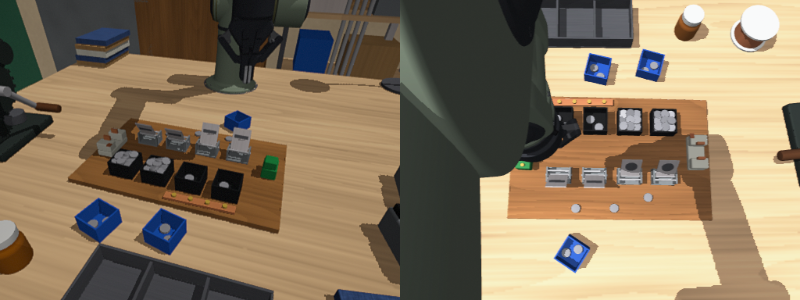

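All four tags read correctly in both views: the two on the robot's left lean forward and the two on the right lean back. The seals, bins, housing and fuse base look undisturbed, and the arm is clear, so I'm handing in.

```bash
python3 -c "
from workcell import ctrl
print(ctrl.sign_off())"
```

```text
the job is handed in; nothing more can be done
None
```

I pushed over the two wrong tags with the closed fingertips and handed the job in at about 10.9 s. The third tag from the left (full bin) now leans back, and the leftmost tag (low bin) now leans forward. The other two tags were already right, so I left them alone.

**Last checks:**
- **Tags:** from left to right, the tag angles measured about -0.57, -0.58, +0.57 and +0.56 rad from the top camera. The scene camera gave -0.56, -0.55, +0.51 and +0.51 rad. The two cameras differ by up to 0.06 rad, but every reading is past the 0.45 limit on the correct side.
- **Loose things:** nothing looked shifted in the final pictures, but I checked this by eye and did not measure the displacements. In the top view the arm partly hid the left end of the board; the scene view showed it.
- **Contact:** the wrist force stayed under 2 N in every reading I took, though none was taken during the pushes themselves. The tool was 0.23 m above the desk at the end, clear of everything.

On the way to the leftmost tag the last wrist joint reached the end of its range, which left the tool about 2 cm short. I turned the tool back a little and carried on.

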